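Lock the stirrer drive shaft

TASK

Lock the shaft of the stirrer's drive unit: push the post on the slotted disc round until the slot lines up with the locking bar, then push the bar by its upright end plate through the disc and into the keeper, fully home, so that the end plate meets the guide block. Only push: do not lift the bar, and leave the glassware and other things around it where they stand.

Things in the scene. Friction and masses are not known exactly. Their poses are not given: they have to be found in the camera images.
- drive_unit: The stirrer's drive unit: low cream housing on rubber feet, fixed to the bench. Flat deck 55 mm above the bench, 150 mm wide (y), reaching from x = -245 to +85 mm. Origin on the bench, straight under the disc's axis; x level along the locking bar, the way the bar is to be pushed; y to the left of that; z up. Rails, guide block, disc and keeper stand on the deck in line along y = 0
- lock_disc (a joint): Angle of the locking disc about its upright axis, rad, growing anticlockwise seen from above; starts 0.6 to 2.54. At 0 and also at 3.14 the slot lies along the unit's x, in line with the bar: either will do. Stops at -0.4 and 3.54. It turns stiffly (about 3 N at the post) and stays where it is left; the bar's round nose takes up a misalignment of about 0.1
- disc_centre (a point): On the disc's axis at its top face, 71 mm above the bench (16 mm above the deck); axes as the unit's. The disc is flat steel, 80 mm in diameter, with one straight slot 18 mm wide right across through the middle, open at both rims and down to the deck
- disc_post (a point): Top centre of the upright round steel post on the disc: 12 mm in diameter, rising 44 mm above the disc's top (to 115 mm above the bench), 28 mm from the axis, square to the slot. At disc angle 0 it is on the unit's -y side of the axis, at 1.57 on the +x side (towards the keeper), at 3.14 on the +y side. Axes turn with the disc
- lock_bar: Loose steel locking bar, 12 mm wide and tall, 0.2 to 0.35 kg, lying on the deck between two low rails (7 mm tall, 27 mm over both, unit x -245 to -50); slides easily (1 to 3 N). Origin on its underside at the front face of its end plate; its x runs along the bar to the nose. Starts at unit x -225 to -210 mm, home at -100 mm
- bar_nose (a point): Tip of the bar's rounded nose, 162 mm ahead of the front of the end plate, 6 mm above the deck; axes as the bar's. At the start it is 8 to 23 mm short of the disc's rim; when home it is 14 mm inside the keeper
- end_plate (a point): Middle of the rear face of the bar's upright end plate, the face to push, 35 mm above the deck (90 mm above the bench); axes as the bar's. The plate is steel, 8 mm thick, 44 mm wide, and reaches from 9 to 58 mm above the deck
- guide_stop (a point): Middle of the rear face of the aluminium guide block (unit x = -100 mm), 10 mm above the deck, which the end plate meets when the bar is home; axes as the unit's. The block is 45 mm long, 44 mm wide, 18 mm tall and the bar slides through it
- keeper (a point): Middle of the mouth of the keeper, the block beyond the disc that takes the nose (mouth at unit x = 48 mm), 7 mm above the deck; axes as the unit's. The block is 30 mm long, 44 mm wide, 19 mm tall, its opening 16 mm wide and 14.5 mm tall
- weight: Bystander, to be left alone: small brass calibration weight, 22 mm across and 30 mm tall, standing on the deck of the drive unit beside the bar; origin at its underside
- flask: Bystander, to be left alone: conical glass flask, 72 mm across the base, 104 mm tall, standing on the bench beside the drive unit; origin at its underside
- amber_bottle: Bystander, to be left alone: brown glass bottle with black cap, 56 mm across, 110 mm tall, on the bench beside the drive unit; origin at its underside
- jar: Bystander, to be left alone: small white jar, 44 mm across, 45 mm tall, on the bench beside the drive unit; origin at its underside
- timer: Bystander, to be left alone: flat grey bench timer, 60 x 75 x 20 mm, on the bench beside the drive unit; origin at its underside
- bulb: Bystander, to be left alone: orange-brown rubber pipette bulb, 52 mm across, 75 mm tall, standing on the bench; origin at its underside
- beaker: Bystander, to be left alone: glass beaker, 70 mm across, 85 mm tall, standing on the bench; origin at its underside
Mind the look-alikes: they are no part of the job. There is more than one size of the lock_bar; the job needs the largest.

How it is judged:
By the outcome, as a careful person would: the job done as asked, in the order asked, and still so for the second after the job is handed in, with the robot touching nothing.
It also fails if it takes over 51 s, if anything falls off the work surface, if the arm or the gripper's body presses on something with over 40 N, if the wrist force passes 120 N, or if a joint passes its speed limit or range.

ROBOT

A 6-joint arm with a two-finger parallel gripper is mounted at the origin on the work surface. World frame = base frame: x ahead of the robot, y to its left, z up, the work surface at z = 0. Lengths are in m, angles in rad, forces in N, time in s.
With the tool pointing down it reaches from about 0.3 to 0.95 m from the base axis. Payload 3.1 kg.
Tool frame: the origin (TCP) lies midway between the tips of the shut fingers; the grasp point (between the pads) lies robot.grasp_offset behind it (robot.grasp_offset is the distance from the TCP to the grasp point, in m); z points along the fingers, y is the line along which they close (so a half turn about z gives the same grasp; the last joint's range is limited). The gripper opens to 85 mm and grips with 20 to 120 N. Pads are 22 mm wide; open, the fingers measure 114 mm over their backs; the gripper's body (76 mm by 85 mm) begins 54 mm behind the grasp point. The pads swing forward as they close: fully open they stand 13 mm farther back than shut.
Start: joints at [-1.19, 0.308, 1.634, -0, 1.2, -0.07], TCP at [0.272, -0.563, 0.231] pointing down, gripper open.
Joint ranges: [-3.06, 3.06], [-0.79, 1.96], [0.05, 2.63], [-1.19, 4.34], [0.05, 2.64], [-2.94, 2.94]. Speed limits (rad/s): [2.79, 2.79, 3.14, 3.14, 3.14, 3.14].

INTERFACE

Orientations are given as a unit quaternion [w, x, y, z].
In Python, from workcell import robot, cams, nets gives the robot as it stands.
- The arm moves only by the tool carry_out, never from a script. Its argument "series" is one flat list of numbers, 7 for each row, row after row: the turn, a rotation vector about the tool's x, y, z in degrees, then the shift along the tool's x, y, z in cm, then the closure, from 0 (fully open) to 1 (shut). In form: [ax, ay, az, tx, ty, tz, claw, ax, ay, az, tx, ty, tz, claw, ...]. A call has 1 to 8 rows; each row shifts and turns the commanded pose from where the row before left it, along the tool's axes as they then stand; what a row does not reach is not made up. A row lasts 1/8 s, in which the tool goes at most 62.5 mm and 10.7 degrees, less where a joint would pass 70% of its speed; a pose out of reach is approached as far as the arm can. A call is refused whole if a number of a shift passes 6.25 or a number of a turn 10.7, either way. A call with a gripper value outside its range is refused whole. The fingers move at their own pace and stop on an object; "force" is the grip in N (left out, the last holds). Time passes only in rows, so rows that do not move let the fingers close. It gives the time, the measured TCP pose, the force, the opening and the grip force at its end, in the units of the state.
- robot.get_state(): the state, without advancing time (a new reading comes with each control period).
- cams.snapshot(name): name is "scene" or "top" or "wrist"; returns a dict with "frame" (420x560x3 uint8, blue, green, red), "fx", "fy", "cx", "cy" (pixels), "rvec" (rotation vector, rad) and "tvec" (3), from world to camera coordinates, as OpenCV has them. Camera axes: x right, y down, z forward; pixel columns grow to the right and rows downward; lengths in m; the calibration is good to about 2 mm. A picture is of the moment at which its call begins. There is no depth.
- robot.finish_job(): hands the job in; it is judged then, once.
Trained networks look in a picture, given as the dict that the camera call returned (one of the last four; its "shot" number tells which), for a name from the list of things; names that differ only in an ending like _2 or _b are one class to them, and where a whole thing is asked for, a point or a joint stands for the part that bears it (a point fixed in the world has none). Each returns a list of dicts, best first, with "confidence" (0 to 1); they miss things now and then, are a little off and sometimes report something else, mostly with a low value. They report only what shows in the picture. A call takes as long as a camera call. They do not tell look-alikes from the thing itself.
- nets.spot_in(picture, name): "xyz" ([x, y, z] in m, in world coordinates, good to about 4 mm: the middle of the surface that is visible of it).
The state is a dict: "time": time; "joint_pos": joint angles; "qd": joint speeds; "effort": joint torques, N m; "tool_pos": TCP position; "ee_rot": TCP orientation; "force": force on the tool from outside, world axes, zero at the start; "wrist_torque": the same for the moment, N m; "grip_width": finger opening in m; "gripper_force": force on a finger pad.
Only numpy, scipy, OpenCV 4.12 (cv2) and the standard library are available. Lean on these libraries where they do the work, as an engineer would, in place of code of your own. Each camera call takes 0.05 s, during which the arm holds its last target. There are 200 camera calls.

## Working session

There is one attempt and no reset: what is moved stays moved. The work goes in short steps, Python scripts to look and compute and a tool call to move; the robot and the scene stay as the last step left them, time stands still between calls to the robot, and variables do not carry over. Pictures are saved under pics/ and viewed, at most 10 in all, crops included, and the job is handed in when it is done.

Besides the shell and the picture viewer there is one more tool, called as name(argument=value, ...) on one line, values as JSON. carry_out: Moves the arm, as the interface text tells. Its arguments: {"type":"object","properties":{"series":{"type":"array","items":{"type":"number"}},"force":{"type":"number"}},"required":["series"]}

```bash
mkdir -p pics
cat > h.py <<'E'
import numpy as np, cv2
from workcell import robot, cams, nets
def proj(p,X):
    return cv2.projectPoints(np.array(X,float).reshape(-1,3),p["rvec"],p["tvec"],np.array([[p["fx"],0,p["cx"]],[0,p["fy"],p["cy"]],[0,0,1.]]),None)[0].reshape(-1,2)
def back(p,uv,z):
    R=cv2.Rodrigues(np.array(p["rvec"],float))[0];t=np.array(p["tvec"],float).ravel();c=-R.T@t
    d=R.T@np.array([(uv[0]-p["cx"])/p["fx"],(uv[1]-p["cy"])/p["fy"],1]);return c+d*(z-c[2])/d[2]
E
python3 - <<'E'
from h import *
np.set_printoptions(precision=4,suppress=True)
for c in("scene","top"):
    p=cams.snapshot(c);cv2.imwrite(f"pics/{c}0.png",cv2.resize(p["frame"],(800,600)))
    R=cv2.Rodrigues(np.array(p["rvec"],float))[0];print(c,(-R.T@np.array(p["tvec"]).ravel()),p["fx"])
    for n in("drive_unit","lock_disc","disc_post","lock_bar","bar_nose","end_plate","keeper","guide_stop","weight","flask","amber_bottle","jar","timer","bulb","beaker"):
        print(n,[(np.round(d["xyz"],3).tolist(),round(d["confidence"],2)) for d in nets.spot_in(p,n)[:4]])
print(robot.get_state())
E
```

```text
scene [ 1.3336 -0.7175  0.942 ] 526.2801368645391
drive_unit [([0.556, 0.091, 0.071], 0.32)]
lock_disc [([0.557, 0.09, 0.068], 0.64), ([0.562, 0.0, 0.051], 0.24)]
disc_post [([0.555, 0.09, 0.068], 0.65), ([0.515, -0.106, 0.065], 0.6)]
lock_bar [([0.686, -0.279, 0.004], 0.9), ([0.305, -0.171, 0.01], 0.74), ([0.514, -0.106, 0.066], 0.73)]
bar_nose [([0.688, -0.28, 0.009], 0.82), ([0.515, -0.104, 0.071], 0.72), ([0.306, -0.174, 0.008], 0.53)]
end_plate [([0.688, -0.278, 0.012], 0.9), ([0.52, -0.102, 0.065], 0.59), ([0.304, -0.174, 0.005], 0.5)]
keeper []
guide_stop []
weight [([0.47, -0.02, 0.073], 0.55)]
flask [([0.566, -0.001, 0.053], 0.74), ([0.421, 0.142, 0.041], 0.69)]
amber_bottle [([0.401, -0.001, 0.066], 0.96)]
jar [([0.669, 0.065, 0.037], 0.6)]
timer [([0.641, -0.118, 0.021], 0.87), ([0.514, -0.102, 0.07], 0.35)]
bulb [([0.485, 0.369, 0.036], 0.73)]
beaker [([0.495, -0.378, 0.059], 0.59)]
top [0.3806 0.019  0.9884] 385.72189798266106
drive_unit []
lock_disc [([0.549, 0.097, 0.069], 0.86)]
disc_post [([0.545, 0.096, 0.068], 0.63)]
lock_bar [([0.654, -0.268, 0.008], 0.84), ([0.31
[... 511 characters left out ...]
, 0.15, 0.041], 0.28), ([0.547, 0.094, 0.068], 0.22)]
jar [([0.657, 0.078, 0.042], 0.65)]
timer [([0.636, -0.113, 0.023], 0.59), ([0.404, 0.15, 0.042], 0.29)]
bulb []
beaker [([0.48, -0.389, 0.048], 0.96)]
{'time': 1.6, 'joint_pos': array([-1.1897,  0.3081,  1.6338, -0.    ,  1.1996, -0.0697]), 'qd': array([-0.0014,  0.0012,  0.0017, -0.0008,  0.0005,  0.0013]), 'effort': array([ -0.0001, -41.528 , -27.7072,  -0.0002,   0.001 ,   0.    ]), 'tool_pos': array([ 0.2723, -0.5626,  0.2313]), 'ee_rot': array([ 0.    ,  0.9747,  0.2235, -0.    ]), 'force': array([-0.6587,  0.1212, -0.1705]), 'wrist_torque': array([ 0.021 , -0.0113, -0.0116]), 'gripper_force': 0.0, 'grip_width': 0.08562490905605016}
```

View pics/scene0.png

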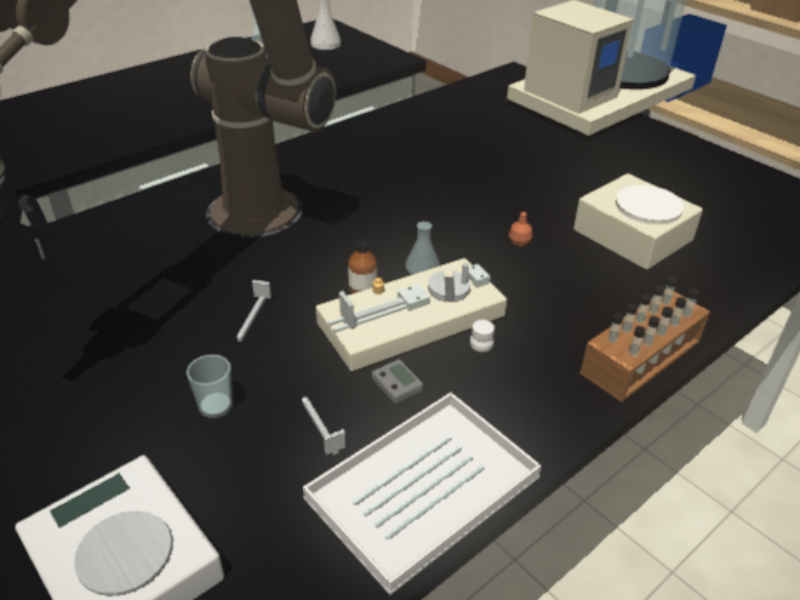

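View pics/top0.png

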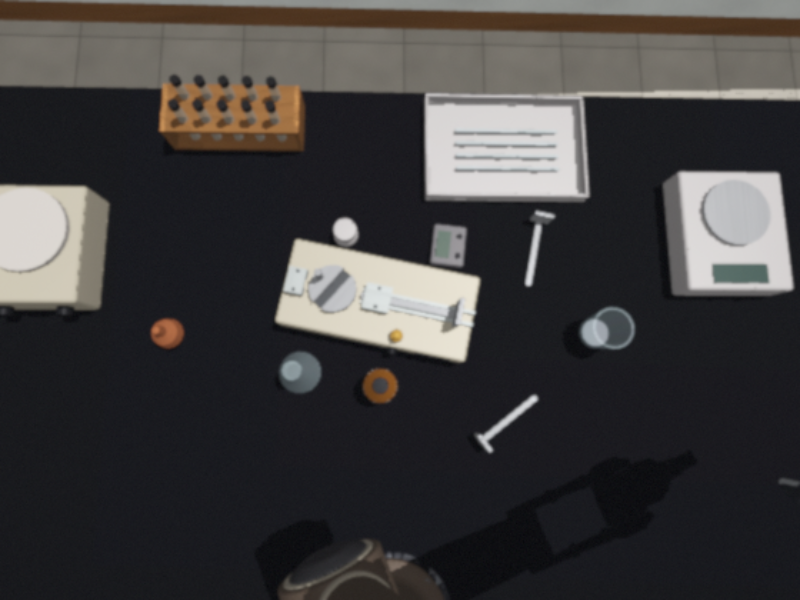

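The top view shows the unit's deck with corners near (294,240), (480,277), (465,361) and (276,324). The disc is at (332,288) with its slot running from lower left to upper right. The post is on its upper-left side near (316,279), and the bar's end plate is at (460,315). The brass weight is at (396,335), on the robot side of the bar.

Run:
```python
from h import *
np.set_printoptions(precision=4,suppress=True)
p=cams.snapshot("top")
f=p["frame"]
C=[back(p,np.array(c)*.7,.055) for c in [(294,240),(480,277),(465,361),(276,324)]]
print(np.array(C))
m=(C[0]+C[3])/2; k=(C[1]+C[2])/2; ux=(m-k); print(np.linalg.norm(ux),np.linalg.norm(C[0]-C[3])); yaw=np.arctan2(ux[1],ux[0]);print("yaw",yaw,np.degrees(yaw))
ux/=np.linalg.norm(ux); o=(m+k)/2+ux*.08; print("origin",o)
print("disc",back(p,np.array((332,288))*.7,.071))
cv2.imwrite("pics/topc.png",cv2.resize(f[155:265,180:345],(800,533),interpolation=cv2.INTER_CUBIC))
s=cams.snapshot("scene");cv2.imwrite("pics/sc.png",cv2.resize(s["frame"][160:265,210:365],(800,542),interpolation=cv2.INTER_CUBIC))
```

```text
[[ 0.6348  0.1637  0.055 ]
 [ 0.5711 -0.1596  0.055 ]
 [ 0.4259 -0.1301  0.055 ]
 [ 0.4881  0.1897  0.055 ]]
0.3276122574359796 0.1489887832415629
yaw 1.3774966251627263 78.92474291533857
origin [0.5453 0.0944 0.055 ]
disc [0.5475 0.0951 0.071 ]
```

View pics/topc.png

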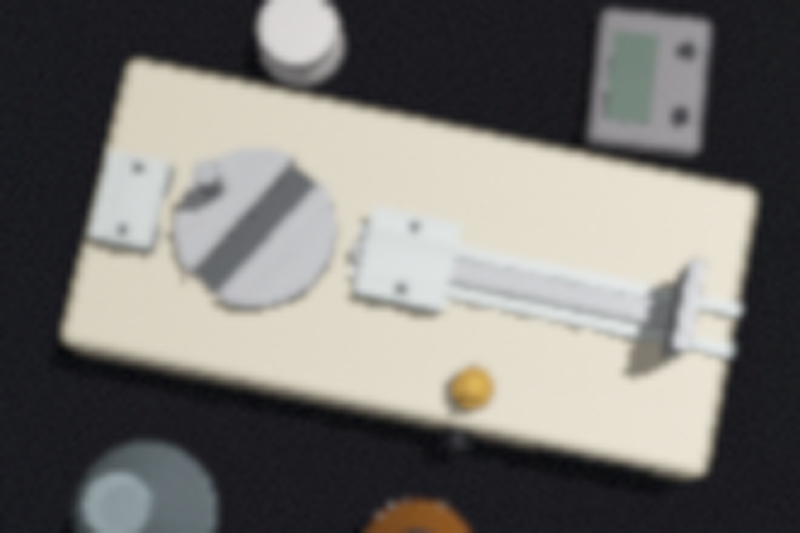

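View pics/sc.png

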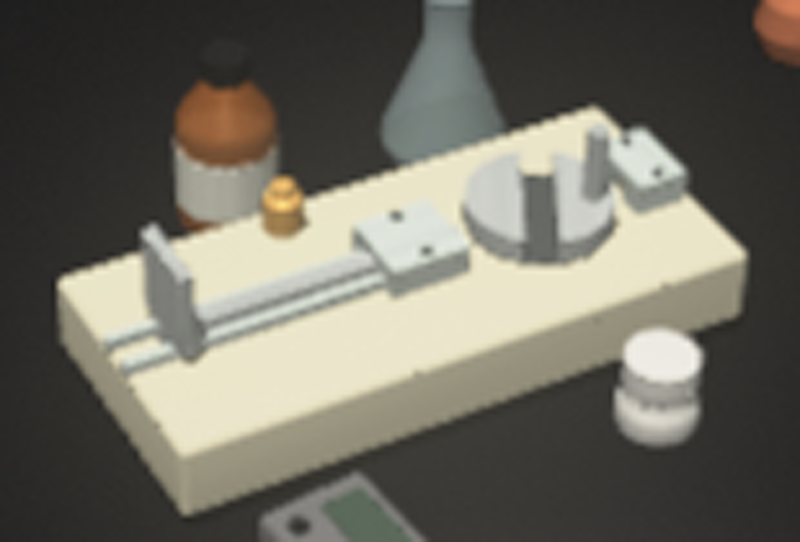

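Crops: the post stands on the keeper side at about (205,180) in the top crop, and the slot runs from (215,285) to (300,170). The disc angle is therefore about 1.13 rad. I'll turn it clockwise to 0 with the shut fingers following the arc.

carry_out(series=[0,0,-9.23,0,0,0,1,0,0,-9.23,0,0,0,1,0,0,-9.23,0,0,0,1,0,0,0,5.5,-1.5,0,1,0,0,0,5.5,-1.5,0,1,0,0,0,5.5,-1.5,0,1,0,0,0,5.5,-1.5,0,1,0,0,0,5.5,-1.5,0,1], force=60)

```text
time: 2.7
tool_pos: [0.376, -0.2953, 0.2316]
ee_rot: [0.0, 0.893, 0.45, 0.0]
force: [0.1, -0.7, -0.0]
grip_width: -0.0001
gripper_force: 0.0
```

carry_out(series=[0,0,0,5.5,-1.5,0,1,0,0,0,5.5,-1.5,0,1,0,0,0,5.5,-1.5,0,1,0,0,0,5.5,-1.5,0,1,0,0,0,5.5,-1.5,0,1,0,0,0,5.5,-1.5,0,1,0,0,0,5.5,-1.5,0,1,0,0,0,5.5,-1.5,0,1])

```text
time: 3.7
tool_pos: [0.5412, 0.1301, 0.2316]
ee_rot: [0.0, 0.893, 0.45, 0.0]
force: [0.8, -0.5, -0.4]
grip_width: 0.0002
gripper_force: 0.0
```

```bash
cat >> h.py <<'E'
np.set_printoptions(precision=4,suppress=True)
from scipy.spatial.transform import Rotation as Ro
YAW=np.radians(78.9);O=np.array([.5465,.0948])
def pose():
    s=robot.get_state();q=s["ee_rot"];R=Ro.from_quat([q[1],q[2],q[3],q[0]]).as_matrix();P=s["tool_pos"]
    c,n=np.cos(YAW),np.sin(YAW);d=P[:2]-O
    print("t",s["time"],"tcp",P,"unit mm",1e3*np.array([c*d[0]+n*d[1],-n*d[0]+c*d[1]]),"toolx yaw",np.degrees(np.arctan2(R[1,0],R[0,0])),"tz",R[:,2],"F",s["force"],"w",s["grip_width"]);return P,R
def to(ux,uy,z):
    P,R=pose();c,n=np.cos(YAW),np.sin(YAW)
    T=np.array([O[0]+c*ux-n*uy,O[1]+n*ux+c*uy,z]);print("shift cm",R.T@(T-P)*100)
E
python3 - <<'E'
from h import *
print(robot.grasp_offset)
to(.0377,.0142,.087)
p=cams.snapshot("wrist");cv2.imwrite("pics/w1.png",p["frame"])
print(nets.spot_in(p,"disc_post")[:2],nets.spot_in(p,"lock_disc")[:2])
E
```

```text
0.0187
t 3.7 tcp [0.5412 0.1301 0.2316] unit mm [33.6588 11.9986] toolx yaw 53.537907488995785 tz [ 0.0009 -0.0001 -1.    ] F [ 0.7723 -0.4896 -0.3815] w 0.000246835744806153
shift cm [ 0.2647 -0.384  14.4567]
[{'xyz': [0.5505, 0.0982, 0.071], 'confidence': 0.83}] [{'xyz': [0.5489, 0.0962, 0.0681], 'confidence': 0.63}]
```

View pics/w1.png

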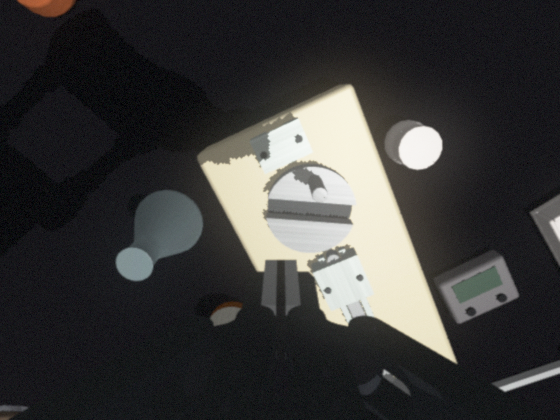

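The wrist view shows the disc centred at about (311,208) with its rims at x 266 to 355. The post top is at about (321,194) and the slot runs from (266,207) to (352,212). I'll refine the disc centre and angle from these.

Run:
```python
from h import *
p=cams.snapshot("wrist")
print("disc",back(p,(310.5,207.5),.071),"posttop",back(p,(321,194),.115))
a=back(p,(268,208.5),.071);b=back(p,(352,213),.071);d=b-a;print("slot deg rel unit",np.degrees(np.arctan2(d[1],d[0]))-78.9)
for uv in((348,86),(198,157),(456,362)):
    print(back(p,uv,.055))
c,n=np.cos(YAW),np.sin(YAW)
print(proj(p,[[O[0]+c*x-n*y,O[1]+n*x+c*y,.055] for x,y in((.085,-.075),(.085,.075),(-.245,-.075))]))
```

```text
disc [0.5507 0.0971 0.071 ] posttop [0.5685 0.1151 0.115 ]
slot deg rel unit -118.36451496393369
[0.6348 0.1611 0.055 ]
[0.4953 0.1894 0.055 ]
[ 0.5752 -0.144   0.055 ]
[[348.0097  82.0358]
 [190.3597 158.0593]
 [461.0553 372.7768]]
```

```bash
sed -i 's/O=np.array.*/O=np.array([.549,.0965])/' h.py
python3 - <<'E'
from h import *
to(.0388,.0134,.087)
E
```

```text
t 3.9 tcp [0.5405 0.1291 0.231 ] unit mm [30.3466 14.6477] toolx yaw 53.666295580863796 tz [-0.0006 -0.0006 -1.    ] F [-0.8594 -0.4298  0.0313] w 0.00010909215359261305
shift cm [ 0.8306 -0.2456 14.4041]
```

carry_out(series=[0,0,0,0.83,-0.25,0,1,0,0,0,0,0,5,1,0,0,0,0,0,4.5,1,0,0,0,0,0,3,1,0,0,0,0,0,1.9,1,0,0,0,0,0,0,1])

```text
time: 4.65
tool_pos: [0.5425, 0.1355, 0.0861]
ee_rot: [-0.0, 0.893, 0.45, -0.001]
force: [-0.7, 0.6, 0.4]
grip_width: 0.0002
gripper_force: 0.0
```

Run:
```python
from h import *
to(.0388,.0134,.087)
p=cams.snapshot("wrist");s=cams.snapshot("scene")
a=cv2.resize(p["frame"][120:330,180:460],(400,300));b=cv2.resize(s["frame"][130:265,270:450],(400,300))
cv2.imwrite("pics/m1.png",np.hstack([a,b]))
```

```text
t 4.65 tcp [0.5425 0.1355 0.0861] unit mm [37.0459 13.929 ] toolx yaw 53.44610552966728 tz [-0.0029 -0.0005 -1.    ] F [-0.7245  0.6416  0.361 ] w 0.0002244877102609341
shift cm [ 0.1809 -0.0278 -0.0886]
```

View pics/m1.png

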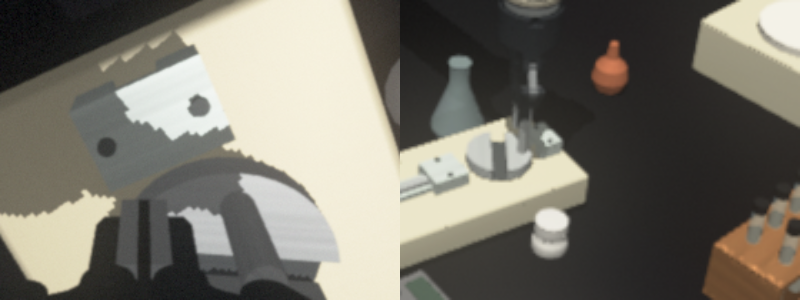

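The fingertips are beside the rim at (145,205) with the post clear to their right at (238,200). They are radially aligned, with a gap of about 15 to 19 mm. I'll close the gap.

carry_out(series=[0,0,0,0.1,0.5,0,1,0,0,0,0,0.4,0,1,0,0,0,0,0.2,0,1,0,0,0,0,0.15,0,1])

```text
time: 5.25
tool_pos: [0.554, 0.1304, 0.0877]
ee_rot: [-0.001, 0.893, 0.45, 0.0]
force: [-1.8, 3.6, 2.1]
grip_width: -0.0003
gripper_force: 1.7
```

Run:
```python
from h import *
P,R=pose();print("Ftool",R.T@robot.get_state()["force"])
```

```text
t 5.25 tcp [0.554  0.1304 0.0877] unit mm [34.2266  1.6113] toolx yaw 53.486782862057616 tz [-0.0006  0.0012 -1.    ] F [-1.7784  3.6073  2.1033] w -0.00030551536048377235
Ftool [ 1.8424 -3.5783 -2.0977]
```

carry_out(series=[0,0,8,0.2,0.44,0,1,0,0,8,0.2,0.44,0,1,0,0,8,0.2,0.44,0,1,0,0,8,0.2,0.44,0,1])

```text
time: 5.75
tool_pos: [0.5714, 0.1228, 0.0875]
ee_rot: [-0.001, 0.983, 0.184, -0.0]
force: [-2.2, 3.0, 2.3]
grip_width: 0.0003
gripper_force: 1.8
```

Run:
```python
from h import *
P,R=pose();print("Ftool",R.T@robot.get_state()["force"])
d=np.array([O[0],O[1],.071])-P;print("axis in tool cm",R.T@d*100)
```

```text
t 5.75 tcp [0.5714 0.1228 0.0875] unit mm [ 30.1666 -16.9519] toolx yaw 21.248470391993802 tz [-0.0005  0.0012 -1.    ] F [-2.1831  3.0403  2.3216] w 0.0002833929261202791
Ftool [-0.933  -3.6279 -2.3166]
axis in tool cm [-3.0461  1.6437  1.6448]
```

carry_out(series=[0,0,8,0.2,0.44,0,1,0,0,8,0.2,0.44,0,1,0,0,8,0.2,0.44,0,1,0,0,8.3,0.2,0.44,0,1,0,0,0,0,0,0,1])

```text
time: 6.38
tool_pos: [0.5827, 0.1065, 0.0875]
ee_rot: [-0.0, 0.996, -0.093, 0.0]
force: [-0.4, 2.4, 1.6]
grip_width: 0.0005
gripper_force: 1.2
```

Run:
```python
from h import *
P,R=pose();print("Ftool",R.T@robot.get_state()["force"])
d=np.array([O[0],O[1],.071])-P;print("axis in tool cm",R.T@d*100)
p=cams.snapshot("wrist");s=cams.snapshot("top")
a=cv2.resize(p["frame"][90:390,120:520],(400,300));b=cv2.resize(s["frame"][160:250,190:310],(400,300),interpolation=cv2.INTER_CUBIC)
cv2.imwrite("pics/m2.png",np.hstack([a,b]))
```

```text
t 6.375 tcp [0.5827 0.1065 0.0875] unit mm [ 16.2707 -31.1628] toolx yaw -10.700848930172604 tz [ 0.0009  0.0006 -1.    ] F [-0.3993  2.4443  1.5713] w 0.00046436659357416407
Ftool [-0.8451 -2.3288 -1.5702]
axis in tool cm [-3.1288  1.6065  1.6443]
```

View pics/m2.png

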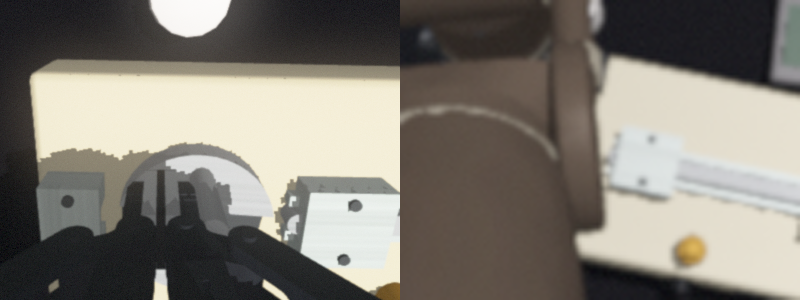

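The fingers hide the slot, with the post just right of them at (205,185). I'll back off and rise for a clear look.

carry_out(series=[0,0,0,0,-0.5,0,1,0,0,0,0,0,-4.5,1,0,0,0,0,0,-5,1,0,0,0,-3,0,-5,1,0,0,0,0,0,0,1])

```text
time: 7.1
tool_pos: [0.5556, 0.1172, 0.2374]
ee_rot: [-0.001, 0.996, -0.093, 0.004]
force: [0.6, 0.5, -0.5]
grip_width: -0.0002
gripper_force: 0.0
```

Run:
```python
from h import *
pose()
p=cams.snapshot("wrist")
cv2.imwrite("pics/w3.png",cv2.resize(p["frame"][90:390,120:520],(800,600),interpolation=cv2.INTER_CUBIC))
```

```text
t 7.1 tcp [0.5556 0.1172 0.2374] unit mm [21.6278 -2.4851] toolx yaw -10.677370018764865 tz [ 0.0089  0.0005 -1.    ] F [ 0.6308  0.5269 -0.4544] w -0.00021633750701840178
```

View pics/w3.png

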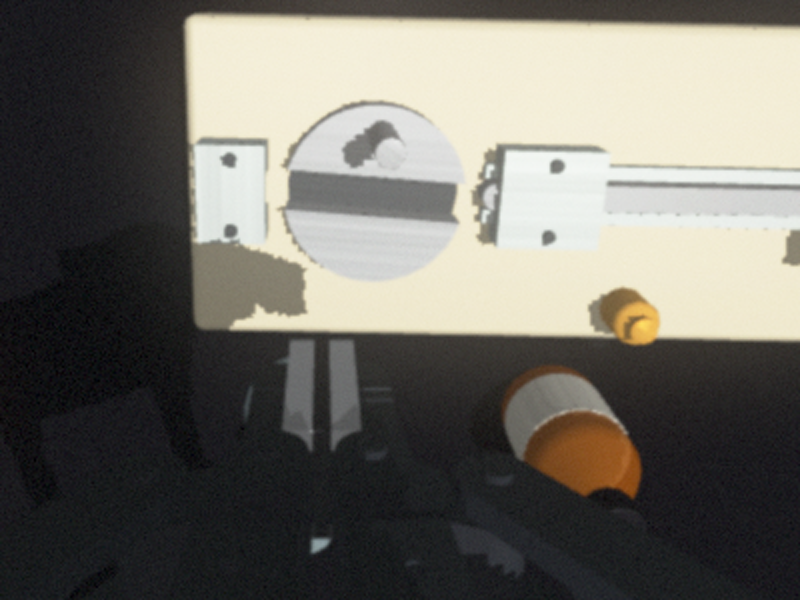

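The slot now runs from (288,188) to (456,202) in this crop. It is tilted slightly clockwise relative to the bar at (607,167) to (800,172). I'll measure the residual.

Run:
```python
from h import *
p=cams.snapshot("wrist")
g=cv2.cvtColor(p["frame"],cv2.COLOR_BGR2GRAY).astype(float)
w=lambda u,v,z:back(p,(120+u/2,90+v/2),z)
ang=lambda a,b:np.degrees(np.arctan2(*(a-b)[[1,0]]))
print("edge",ang(w(190,15,.055),w(795,25,.055)),"rail",ang(w(607,165,.062),w(798,170,.062)),"low edge",ang(w(200,328,.055),w(800,341,.055)))
# subpixel slot top-face edges: strongest gradient in columns of the crop
for r0,r1,sg in((166,186,-1),(186,206,1)):
    P=[]
    for c in range(272,340,2):
        if 294<c<325 and sg<0: pass
        col=cv2.GaussianBlur(g,(5,1),0)[r0:r1,c]; d=sg*np.diff(col);i=d.argmax()
        ww=np.clip(d[max(0,i-2):i+3],0,None);P.append((c,r0+.5+(ww@np.arange(max(0,i-2),max(0,i-2)+len(ww)))/ww.sum()))
    P=np.array(P);X=np.array([back(p,q,.071) for q in P])
    f=cv2.fitLine(X[:,:2].astype(np.float32),cv2.DIST_HUBER,0,.01,.01).ravel();print(np.degrees(np.arctan2(f[1],f[0]))%180,f[2:],P[::8].tolist())
```

```text
edge 78.41785517790446 rail 77.80433575970845 low edge 77.96991251969135
74.648155 [0.555  0.0825] [[272.0, 174.19751552795032], [288.0, 175.52969696969697], [304.0, 176.65889570552147], [320.0, 177.9038811400849], [336.0, 179.27253478523897]]
74.634224 [0.5396 0.0945] [[272.0, 194.36270022883295], [288.0, 195.62583767684288], [304.0, 196.87026022304832], [320.0, 198.24721189591077], [336.0, 199.49556541019956]]
```

The slot is over-rotated by about 0.065 rad. That is inside the allowance, but I'll nudge it back about 1.8 mm from the other side so it's safe.

carry_out(series=[0,0,0,2.65,5.4,0,1,0,0,0,0,0,5,1,0,0,0,0,0,5,1,0,0,0,0,0,4,1,0,0,0,0,0,1,1,0,0,0,0,0,0,1])

```text
time: 7.95
tool_pos: [0.5689, 0.0585, 0.0809]
ee_rot: [0.0, 0.996, -0.094, -0.001]
force: [0.4, -0.1, 0.3]
grip_width: -0.0002
gripper_force: 0.0
```

carry_out(series=[0,0,0,0,-0.3,0,1,0,0,0,0,-0.3,0,1,0,0,0,0,-0.2,0,1,0,0,0,0,0,0,1])

```text
time: 8.45
tool_pos: [0.5716, 0.0669, 0.083]
ee_rot: [-0.0, 0.996, -0.094, 0.001]
force: [-0.1, -0.2, -0.4]
grip_width: -0.0002
gripper_force: 0.0
```

Run:
```python
from h import *
P,R=pose();print("Ftool",R.T@robot.get_state()["force"])
```

```text
t 8.45 tcp [0.5716 0.0669 0.083 ] unit mm [-24.7421 -27.8863] toolx yaw -10.749559516797005 tz [ 0.0012  0.     -1.    ] F [-0.1132 -0.2479 -0.4391] w -0.0001895310315827686
Ftool [-0.0655  0.2648  0.439 ]
```

carry_out(series=[0,0,0,0,-0.15,0,1,0,0,0,0,-0.15,0,1,0,0,0,0,0,0,1])

```text
time: 8.82
tool_pos: [0.5718, 0.069, 0.0824]
ee_rot: [0.0, 0.996, -0.094, 0.0]
force: [0.1, -2.8, 2.0]
grip_width: 0.0001
gripper_force: 1.4
```

carry_out(series=[0,0,0,0,-0.1,0,1,0,0,0,0,0,0,1])

```text
time: 9.07
tool_pos: [0.5723, 0.0702, 0.0824]
ee_rot: [0.0, 0.996, -0.094, 0.0]
force: [-0.1, -2.7, 1.1]
grip_width: 0.0004
gripper_force: 1.6
```

carry_out(series=[0,0,0,0,-0.1,0,1,0,0,0,0,0,0,1])

```text
time: 9.32
tool_pos: [0.5727, 0.0714, 0.0824]
ee_rot: [-0.0, 0.996, -0.094, 0.001]
force: [2.8, -3.3, 0.1]
grip_width: -0.0002
gripper_force: 1.7
```

carry_out(series=[0,0,0,0,0.5,0,1,0,0,0,0,0,-4.5,1,0,0,0,0,0,-5,1,0,0,0,-2.6,-4.7,-6,1,0,0,0,0,0,0,1])

```text
time: 9.95
tool_pos: [0.5601, 0.109, 0.2286]
ee_rot: [-0.002, 0.996, -0.093, 0.004]
force: [-0.0, 0.2, -0.3]
grip_width: -0.0001
gripper_force: 0.0
```

```bash
cat > slot.py <<'E'
from h import *
pose();p=cams.snapshot("wrist");g=cv2.GaussianBlur(cv2.cvtColor(p["frame"],cv2.COLOR_BGR2GRAY).astype(float),(5,1),0)
c0,r0=proj(p,[*O,.071])[0].round().astype(int);print(c0,r0)
for a,b,sg in((r0-20,r0,-1),(r0,r0+20,1)):
    P=[]
    for c in range(c0-34,c0+34,2):
        d=sg*np.diff(g[a:b,c]);i=d.argmax();k=np.arange(max(0,i-2),min(len(d),i+3));w=np.clip(d[k],1e-6,None);P.append((c,a+.5+w@k/w.sum()))
    X=np.array([back(p,q,.071) for q in P]);f=cv2.fitLine(X[:,:2].astype(np.float32),cv2.DIST_HUBER,0,.01,.01).ravel()
    print("slot yaw",np.degrees(np.arctan2(f[1],f[0]))%180,np.array(P)[::8].tolist())
for n in("end_plate","lock_bar"):print(n,[(np.round(d["xyz"],3).tolist(),round(d["confidence"],2)) for d in nets.spot_in(p,n)[:3]])
cv2.imwrite("pics/w4.png",p["frame"])
E
python3 slot.py
```

```text
t 9.95 tcp [0.5601 0.109  0.2286] unit mm [14.4373 -8.4941] toolx yaw -10.634730964709664 tz [ 0.008   0.0033 -1.    ] F [-0.0211  0.233  -0.277 ] w -0.00010694645001844837
296 197
slot yaw 80.91936 [[262.0, 187.83003093666844], [278.0, 187.61738859392455], [294.0, 187.05840980982595], [310.0, 186.6678921356089], [326.0, 186.29766299830098]]
slot yaw 80.96995 [[262.0, 208.04139668826494], [278.0, 207.49145296875838], [294.0, 207.14672364672364], [310.0, 206.74473490492682], [326.0, 206.3836545324768]]
end_plate [([0.302, -0.162, 0.008], 0.7)]
lock_bar [([0.304, -0.16, 0.009], 0.95), ([0.516, -0.08, 0.062], 0.86)]
```

View pics/w4.png

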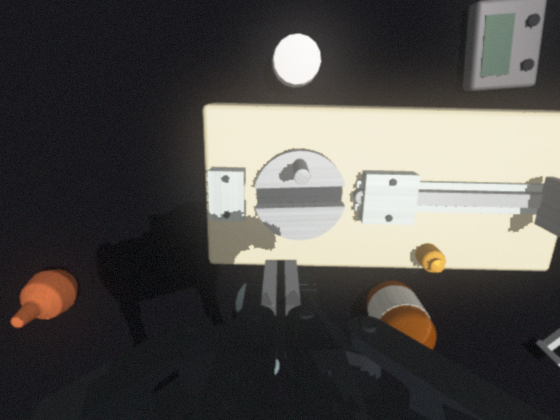

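The slot is now within about 0.04 rad of the bar line: rims at (256,198) to (343,196), guide block at (390,197), keeper at (228,192). Next I'll locate the end plate and work out the move to a point behind it.

Run:
```python
from h import *
p=cams.snapshot("top");c,n=np.cos(YAW),np.sin(YAW)
def U(q): d=q[:2]-O;return 1e3*np.array([c*d[0]+n*d[1],-n*d[0]+c*d[1]])
for u,v in((698,262),(688,345)): print("plate top edge unit",U(back(p,(180+u/4.848,155+v/4.848),.113)))
to(-.258,0,.20);to(-.258,0,.078)
```

```text
plate top edge unit [-216.9481  -16.469 ]
plate top edge unit [-219.1059   23.6679]
t 10.15 tcp [0.5566 0.1058 0.2219] unit mm [10.6322 -5.7087] toolx yaw -10.785308158321927 tz [-0.0039 -0.0002 -1.    ] F [-0.6717 -0.1895 -0.131 ] w 0.00010936308713536455
shift cm [-0.7101 26.8575  2.2152]
t 10.15 tcp [0.5566 0.1058 0.2219] unit mm [10.6322 -5.7087] toolx yaw -10.785308158321927 tz [-0.0039 -0.0002 -1.    ] F [-0.6717 -0.1895 -0.131 ] w 0.00010936308713536455
shift cm [-0.6638 26.8456 14.4151]
```

carry_out(series=[0,0,0,-0.8,5.4,0,1,0,0,0,0,5.4,0,1,0,0,0,0,5.4,0,1,0,0,0,0,5.4,0,1,0,0,0,0,5.2,0,1,0,0,0,0,0,5,1,0,0,0,0,0,5,1,0,0,0,0,0,3.5,1])

```text
time: 11.15
tool_pos: [0.4968, -0.1554, 0.0845]
ee_rot: [-0.001, 0.995, -0.095, -0.003]
force: [-0.4, -0.6, -0.3]
grip_width: 0.0003
gripper_force: 0.0
```

Run:
```python
from h import *
to(-.245,.002,.076)
```

```text
t 11.15 tcp [ 0.4968 -0.1554  0.0845] unit mm [-257.2589    2.7197] toolx yaw -10.899818321229407 tz [-0.0064  0.0028 -1.    ] F [-0.4366 -0.65   -0.3002] w 0.0002827425454370474
shift cm [ 0.082  -1.2243  0.8501]
```

carry_out(series=[0,0,0,0.05,-0.8,0.4,1,0,0,0,0,-0.6,0.4,1,0,0,0,0,-0.5,0,1,0,0,0,0,-0.5,0,1,0,0,0,0,-0.6,0,1,0,0,0,0,-0.6,0,1,0,0,0,0,-0.6,0,1,0,0,0,0,-0.6,0,1])

```text
time: 12.15
tool_pos: [0.5109, -0.1094, 0.0821]
ee_rot: [0.001, 0.996, -0.094, 0.001]
force: [-0.4, -6.2, 5.3]
grip_width: -0.0
gripper_force: 2.7
```

Run:
```python
from h import *
to(-.118,.002,.076)
```

```text
t 12.15 tcp [ 0.5109 -0.1094  0.0821] unit mm [-209.347    -2.2174] toolx yaw -10.755864395267155 tz [ 0.0025 -0.0022 -1.    ] F [-0.4086 -6.1738  5.2997] w -3.356683406201333e-05
shift cm [-0.3686 -9.1381  0.5893]
```

carry_out(series=[0,0,0,-0.05,-0.6,-0.2,1,0,0,0,-0.05,-0.7,-0.1,1,0,0,0,-0.05,-0.7,0,1,0,0,0,0,-0.7,0,1,0,0,0,0,-0.7,0,1,0,0,0,0,-0.7,0,1,0,0,0,0,-0.7,0,1,0,0,0,0,-0.6,0,1])

```text
time: 13.15
tool_pos: [0.5184, -0.0548, 0.0839]
ee_rot: [0.0, 0.996, -0.094, -0.0]
force: [-0.2, -1.9, -1.3]
grip_width: -0.0001
gripper_force: 0.8
```

Run:
```python
from h import *
to(-.118,.002,.082)
```

```text
t 13.15 tcp [ 0.5184 -0.0548  0.0839] unit mm [-154.3315    0.9249] toolx yaw -10.772258916685635 tz [-0. -0. -1.] F [-0.1659 -1.8739 -1.2863] w -0.00011485337334245002
shift cm [-0.0867 -3.6337  0.1852]
```

carry_out(series=[0,0,0,0,-0.6,0,1,0,0,0,0,-0.6,0,1,0,0,0,0,-0.5,0,1,0,0,0,0,-0.5,0,1,0,0,0,0,-0.4,0,1,0,0,0,0,-0.2,0,1,0,0,0,0,0,0,1])

```text
time: 14.02
tool_pos: [0.5236, -0.0274, 0.0839]
ee_rot: [-0.0, 0.996, -0.094, 0.0]
force: [0.4, -0.5, -0.9]
grip_width: -0.0003
gripper_force: 0.3
```

carry_out(series=[0,0,0,0,-0.2,0,1,0,0,0,0,-0.2,0,1,0,0,0,0,0,0,1])

```text
time: 14.4
tool_pos: [0.5243, -0.0243, 0.0839]
ee_rot: [0.0, 0.996, -0.094, 0.0]
force: [-0.3, -3.9, 0.7]
grip_width: 0.0001
gripper_force: 2.2
```

carry_out(series=[0,0,0,0,-0.2,0,1,0,0,0,0,-0.2,0,1,0,0,0,0,0,0,1])

```text
time: 14.78
tool_pos: [0.5246, -0.0241, 0.0841]
ee_rot: [0.004, 0.996, -0.092, -0.0]
force: [-2.9, -16.5, 1.3]
grip_width: 0.0002
gripper_force: 8.4
```

carry_out(series=[0,0,0,0,-0.2,0,1,0,0,0,0,-0.1,0,1,0,0,0,0,0,0,1])

```text
time: 15.15
tool_pos: [0.5247, -0.0241, 0.0842]
ee_rot: [0.006, 0.996, -0.092, -0.001]
force: [-4.3, -25.7, 3.1]
grip_width: 0.0001
gripper_force: 12.9
```

Hard stop. I'll back off and look to confirm it is home.

carry_out(series=[0,0,0,0,2,0,1,0,0,0,0,0.5,-3,1,0,0,0,0,0,-5,1,0,0,0,-4,0,-5,1,0,0,0,0,-5,0,1,0,0,0,0,0,0,1])

```text
time: 15.9
tool_pos: [0.4924, 0.0178, 0.2141]
ee_rot: [-0.001, 0.996, -0.092, 0.001]
force: [0.5, -0.1, -0.4]
grip_width: -0.0003
gripper_force: 0.0
```

Run:
```python
from h import *
pose()
p=cams.snapshot("wrist");s=cams.snapshot("scene")
a=cv2.resize(p["frame"][90:330,150:470],(400,300),interpolation=cv2.INTER_CUBIC)
b=cv2.resize(s["frame"][155:260,225:365],(400,300),interpolation=cv2.INTER_CUBIC)
cv2.imwrite("pics/f1.png",np.hstack([a,b]))
```

```text
t 15.9 tcp [0.4924 0.0178 0.2141] unit mm [-88.102  40.361] toolx yaw -10.613559006033553 tz [ 0.0031  0.0024 -1.    ] F [ 0.4621 -0.0639 -0.4078] w -0.0002776811646743766
```

View pics/f1.png

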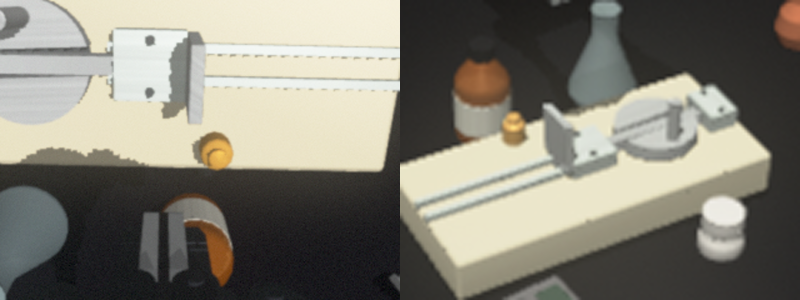

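The end plate sits against the guide block (left crop, about x=188) and the bar runs through the disc to the keeper. It did not move further under 25 N, and the weight and glassware are untouched.

```bash
python3 -c "
from workcell import robot
print(robot.finish_job())"
```

```text
the job is handed in; nothing more can be done
None
```

The job is handed in: I turned the disc until its slot lined up and pushed the bar through it into the keeper, with the end plate stopped hard against the guide block and nothing else disturbed. It took about 16 s; the hand-in returned no verdict.

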